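Slide the loaded pallet down into its dock and lock it

TASK

On the transfer station, slide the aluminium pallet with the red bottle and the bearing riding on it off the wooden board, down the small step and into the blue dock until it is fully home against the back stop, under the two yellow lips. Slide it, never lift it, and keep the bottle standing and both parts on the pallet all the way. Then swing the red keeper fully shut behind it, let go, and leave the gear, the cup and the screwdriver on the bench alone.

Things in the scene. Friction and masses are not known exactly. Their poses are not given: they have to be found in the camera images.
- dock: Fixed transfer station. Origin on the bench (z=0) at the middle of the blue dock's mouth. x axis = the way the pallet slides in, y to the left of it; other entries use this frame, mm. Steel dock floor x 0 to 192, top z 20. Blue side rails, tops z 32.5, inner faces y +-62 from x 40 on (2 mm play each side of the pallet), flaring to about +-75 at x 12. Home, the pallet's origin is at x 96, y 0, z 20.
- board_edge (a point): Middle of the top edge of the plywood board that ends before the dock: dock frame x -12, z 26. The board runs back from here to x -390, 260 wide, with no side guides. Between board and dock floor: a 12 mm gap and a 6 mm step down.
- dock_stop (a point): Foot of the blue back stop, on the dock floor: dock frame x 176, y 0, z 20. The pallet's front edge rests against it when home. The stop is 160 wide, its top at z 42.
- lip_edge (a point): Inner, lower, mouth-side corner of the left one of two yellow hold-down lips over the rails: dock frame x 130, y 50, z 32.5. The lips run to x 190, are 6 thick, and the right one mirrors it at y -50. The pallet's front corners slide under them.
- pallet: Loose aluminium plate 160 (x) x 120 (y) x 8 mm, about 0.4 kg. Origin: centre of its underside; x axis to its front, which enters the dock first. At its rear stands an orange push flange 10 thick (x -80 to -70, flush with the plate's rear edge), 90 wide, top 33 above the underside. Starts flat on the board, off-centre and up to 15 degrees askew to the dock's x.
- bottle: Loose red thread-lock bottle with a pointed white nozzle, standing on the front half of the pallet; diameter 26, total height 65 mm, 0.05 kg, not fastened. Origin: centre of its underside, z axis up along the bottle.
- bearing: Loose steel bearing ring lying flat on the rear half of the pallet; outer diameter 42, height 12 mm, not fastened. Origin: centre of its underside.
- keeper (a joint): Red keeper bar swinging level about keeper_pivot; stays where left (0.04 N m). 0 = shut, straight across the mouth along dock +y; grows as it swings back over the board (counter-clockwise from above); 1.57 = along dock -x, beside the pallet's path; stop at 1.9. Starts at 0 to 0.35, blocking. Bar 10 thick, z 30 to 42 (4 over the board), 110 long from the pivot; shut, 5 behind the home pallet.
- keeper_pivot (a point): Centre of the keeper's pivot, at mid-height of the bar, on a fixed steel post of diameter 22; dock frame x 6, y -92, z 36 mm.
- keeper_tip (a point): Top centre of the black upright pin (diameter 12 mm) near the keeper's free end, 103 mm from the pivot, 34 above the bar's mid-height (z 70).
- gear: Bystander: loose steel gear lying flat on the bench, diameter 78, height 22 mm. Origin at the centre of its underside.
- cup: Bystander: loose white plastic cup, diameter 56, height 42 mm. Origin at the centre of its underside.
- screwdriver: Bystander: loose red-handled screwdriver lying flat on the bench beyond the back stop, about 190 mm long, handle diameter 26; origin near its middle on the underside.
Things that resemble listed ones, but are neither listed nor needed, are in the scene too. Of the things like the pallet, leave any that is green; of the rest the smaller one is meant. What is shaped like the bearing but pink is not meant.

How it is judged:
By the outcome, as a careful person would: the job done as asked, in the order asked, and still so for the second after the job is handed in, with the robot touching nothing.
It also fails if it takes over 72 s, if anything falls off the work surface, if the arm or the gripper's body presses on something with over 40 N, if the wrist force passes 120 N, or if a joint passes its speed limit or range.

ROBOT

A 7-joint arm with a two-finger parallel gripper is mounted at the origin on the work surface. World frame = base frame: x ahead of the robot, y to its left, z up, the work surface at z = 0. Lengths are in m, angles in rad, forces in N, time in s.
With the tool pointing down it reaches from about 0.35 to 0.9 m from the base axis. Payload 7.2 kg.
Tool frame: the origin (TCP) lies at the very end of the fingers, on their centre line; the grasp point (between the pads) lies 19 mm behind it; z points along the fingers, y is the line along which they close (so a half turn about z gives the same grasp; the last joint's range is limited). The gripper opens to 88 mm and grips with 3 to 60 N. Pads are 20 mm wide; open, the fingers measure 115 mm over their backs; the gripper's body (75 mm by 178 mm) begins 61 mm behind the grasp point.
Start: joints at [-1.202, 0.411, -0.013, 1.596, 0.006, 1.134, -0.082], TCP at [0.264, 0.566, 0.223] pointing down, gripper open.
Joint ranges: [-2.95, 2.95], [-0.29, 1.99], [-1.47, 1.44], [0.14, 2.54], [-1.03, 4.17], [0.13, 1.85], [-2.86, 2.86]. Speed limits (rad/s): [2.39, 2.39, 3.01, 3.01, 3.14, 3.14, 3.14].

INTERFACE

Orientations are given as [roll, pitch, yaw] about the fixed x, y, z axes, in that order (R = Rz(yaw) Ry(pitch) Rx(roll)).
In Python, from plant import * gives the robot as it stands.
- The arm moves only by the shell command python3 -m inch 'ROWS' [FORCE]. ROWS is JSON, a list of rows, each a list of 3 entries, a list of its own where there are three numbers: the shift along the tool's x, y, z in m, then the turn about the tool's z in rad, then the opening, from 0 (shut) to 1 (fully open). A call has 1 to 8 rows; each row shifts and turns the commanded pose from where the row before left it, along the tool's axes as they then stand; what a row does not reach is not made up. A row lasts 1/10 s, in which the tool goes at most 50 mm and 8.59 degrees, less where a joint would pass 70% of its speed; a pose out of reach is approached as far as the arm can. A call is refused whole if a number of a shift passes 0.05 or a number of a turn 0.15, either way. A call with a gripper value outside its range is refused whole. The fingers move at their own pace and stop on an object; FORCE is the grip in N (left out, the last holds). Time passes only in rows, so rows that do not move let the fingers close. It gives the time, the measured TCP pose, the force, the opening and the grip force at its end, in the units of the state.
- state(): the state, without advancing time (a new reading comes with each control period).
- read_camera(name): name is "scene" or "side" or "wrist"; returns a dict with "pixels" (420x560x3 uint8, blue, green, red), "fx", "fy", "cx", "cy" (pixels), "k1" (the pictures are not rectified: a ray, as slopes to the right and down, at radius r is drawn at 1 + k1 r^2 times it, then the intrinsics apply), "R" (3x3) and "t" (3): a world point X has camera coordinates R X + t. Camera axes: x right, y down, z forward; pixel columns grow to the right and rows downward; lengths in m; the calibration is good to about 2 mm. A picture is of the moment at which its call begins. There is no depth.
- finish_job(): hands the job in; it is judged then, once.
Trained networks look in the newest picture that a camera, given by its name, has taken for a name from the list of things; names that differ only in an ending like _2 or _b are one class to them, and where a whole thing is asked for, a point or a joint stands for the part that bears it (a point fixed in the world has none). Each returns a list of dicts, best first, with "p" (0 to 1); they miss things now and then, are a little off and sometimes report something else, mostly with a low value. They report only what shows in the picture. A call takes as long as a camera call. They do not tell look-alikes from the thing itself.
- search_frame(target, camera): "position" ([x, y, z] in m, in world coordinates, good to about 4 mm: the middle of the surface that is visible of it).
- outline_of(target, camera): "region" (420x560 bool, what is visible of it).
- place_of(target, camera): "position" ([x, y, z] in m, in world coordinates, good to about 4 mm: a listed point, or the origin of a listed thing).
The state is a dict: "time": time; "joints": joint angles; "joint_vel": joint speeds; "joint_efforts": joint torques, N m; "tcp_pos": TCP position; "orientation": TCP orientation; "ft_force": force on the tool from outside, world axes, zero at the start; "moment": the same for the moment, N m; "finger_gap": opening from 0.0 (shut) to 1.0 (fully open); "gripper_force": force on a finger pad.
Only numpy, scipy, OpenCV 4.12 (cv2) and the standard library are available. Lean on these libraries where they do the work, as an engineer would, in place of code of your own. Each camera call takes 0.05 s, during which the arm holds its last target. There are 200 camera calls.

## Working session

There is one attempt and no reset: what is moved stays moved. The work goes in short steps, Python scripts to look and compute and a shell command to move; the robot and the scene stay as the last step left them, time stands still between calls to the robot, and variables do not carry over. Pictures are saved under pics/ and viewed, at most 14 in all, crops included, and the job is handed in when it is done.

```bash
mkdir -p pics; ls; cat > h.py <<'E'
from plant import *
import numpy as np, cv2
def snap(c,f):
    d=read_camera(c); cv2.imwrite('pics/'+f,d['pixels']); return d
def proj(d,X):
    X=np.atleast_2d(X)@np.array(d['R']).T+np.array(d['t']); s=X[:,:2]/X[:,2:]
    s=s*(1+d['k1']*(s**2).sum(1,keepdims=True))
    return s*[d['fx'],d['fy']]+[d['cx'],d['cy']]
def ray(d,uv):
    m=(np.array(uv,float)-[d['cx'],d['cy']])/[d['fx'],d['fy']]; s=m.copy()
    for _ in range(20): s=m/(1+d['k1']*(s@s))
    R=np.array(d['R']); v=R.T@np.r_[s,1]; return -R.T@np.array(d['t']), v/np.linalg.norm(v)
def atz(d,uv,z):
    c,v=ray(d,uv); return c+v*(z-c[2])/v[2]
def tri(*o):
    A=np.zeros((3,3));b=np.zeros(3)
    for d,uv in o:
        c,v=ray(d,uv);P=np.eye(3)-np.outer(v,v);A+=P;b+=P@c
    return np.linalg.solve(A,b)
E
python3 - <<'E'
from h import *
np.set_printoptions(precision=4,suppress=True)
for c in ['scene','side']:
    snap(c,c+'1.png')
    for t in ['dock','board_edge','dock_stop','lip_edge','pallet','bottle','bearing','keeper_pivot','keeper_tip','gear','cup','screwdriver']:
        print(c,t,[(np.round(r['position'],3).tolist(),round(r['p'],2)) for r in place_of(t,c)])
s=state();print(s['tcp_pos'],s['orientation'],s['ft_force'],s['time'])
E
```

```text
pics
scene dock [([0.55, 0.092, -0.003], 0.85)]
scene board_edge [([0.55, 0.079, 0.026], 0.84), ([0.588, 0.331, 0.002], 0.41)]
scene dock_stop [([0.593, 0.263, 0.018], 0.82)]
scene lip_edge [([0.532, 0.228, 0.032], 0.68), ([0.739, 0.148, 0.002], 0.48)]
scene pallet [([0.244, 0.248, -0.004], 0.98), ([0.181, -0.335, 0.001], 0.84), ([0.537, -0.137, 0.028], 0.83)]
scene bottle [([0.517, -0.11, 0.037], 0.53)]
scene bearing [([0.558, -0.146, 0.035], 0.78), ([0.647, -0.395, -0.001], 0.63)]
scene keeper_pivot [([0.643, 0.074, 0.032], 0.9)]
scene keeper_tip [([0.54, 0.073, 0.072], 0.61)]
scene gear [([0.72, -0.025, -0.003], 0.56)]
scene cup [([0.739, 0.146, 0.002], 0.8)]
scene screwdriver [([0.588, 0.327, 0.001], 0.54)]
side dock []
side board_edge [([0.722, -0.021, -0.0], 0.43)]
side dock_stop [([0.592, 0.259, 0.019], 0.86)]
side lip_edge []
side pallet [([0.531, -0.133, 0.023], 0.82), ([0.249, 0.251, 0.001], 0.81), ([0.179, -0.332, -0.0], 0.81)]
side bottle []
side bearing [([0.73, -0.161, -0.001], 0.66), ([0.56, -0.147, 0.035], 0.55), ([0.648, -0.393, -0.002], 0.5)]
side keeper_pivot [([0.642, 0.078, 0.032], 0.96)]
side keeper_tip []
side gear [([0.531, -0.138, 0.027], 0.72), ([0.722, -0.02, 0.001], 0.57)]
side cup [([0.74, 0.147, -0.002], 0.72)]
side screwdriver [([0.589, 0.327, -0.001], 0.63)]
[0.2644 0.5663 0.2227] [3.1415 0.     2.7048] [-0.4072 -1.087  -0.4483] 1.3
```

View pics/scene1.png

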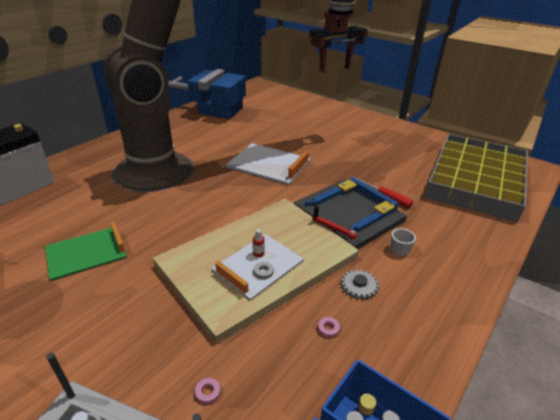

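View pics/side1.png

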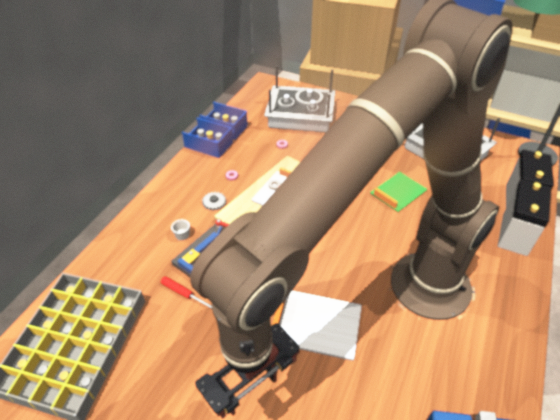

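Candidates for the pallet, in scene pixels:
- Green plate at (85,253): excluded because it is green.
- Large white plate at (270,163): excluded because it is the larger of the two.
- Small plate on the board at (257,265), with the bottle at (259,245) and the steel bearing at (263,269): this one is meant.

The rings at (328,327) and (207,390) are pink, so neither is the bearing. The keeper is red, at (335,226), with its pin at (317,213).

The side view shows the arm hiding the mouth of the dock. Next is a close crop, with the dock fitted to the landmarks.

```bash
cat >> h.py <<'E'
from scipy.optimize import least_squares
DP={'dock':(0,0),'board_edge':(-12,0),'dock_stop':(176,0),'lip_edge':(130,50),'keeper_pivot':(6,-92)}
def rot(a): return np.array([[np.cos(a),-np.sin(a)],[np.sin(a),np.cos(a)]])
def mv(d,yaw):
    "world shift -> tool shift (tool down)"
    d=np.array(d);c,s=np.cos(yaw),np.sin(yaw);return np.array([d[0]*c+d[1]*s,d[0]*s-d[1]*c,-d[2]])
E
python3 - <<'E'
from h import *
np.set_printoptions(precision=4,suppress=True)
M={'dock':[(.55,.092)],'board_edge':[(.55,.079)],'dock_stop':[(.593,.263),(.592,.259)],'lip_edge':[(.532,.228)],'keeper_pivot':[(.643,.074),(.642,.078)]}
o=[(np.array(DP[k])/1e3,np.array(p)) for k,v in M.items() for p in v]
r=least_squares(lambda q:np.concatenate([rot(q[2])@a+q[:2]-b for a,b in o]),[.55,.09,1.33],loss='soft_l1',f_scale=.004)
q=r.x;print('dock',q);print(np.reshape(r.fun,(-1,2)))
for n,p in dict(pallet=(.534,-.135),bottle=(.517,-.11),bearing=(.559,-.1465),tip=(.54,.073)).items(): print(n,rot(q[2]).T@(np.array(p)-q[:2]))
d=snap('scene','scene2.png')
img=d['pixels'].copy()
def D(x,y,z): return np.r_[rot(q[2])@np.array([x,y])/1e3+q[:2],z/1e3]
for a in [(0,62,20),(0,-62,20),(-12,130,26),(-12,-130,26),(-390,130,26),(-390,-130,26),(130,50,32.5),(130,-50,32.5),(176,80,42),(176,-80,42),(6,-92,42)]:
    u=proj(d,D(*a))[0]; cv2.circle(img,tuple(int(round(v*16)) for v in u),16,(0,255,0),1,cv2.LINE_AA,4)
cv2.imwrite('pics/c2.png',cv2.resize(img[165:330,150:420],None,fx=2.9,fy=2.9,interpolation=cv2.INTER_CUBIC))
E
```

```text
dock [0.5515 0.0907 1.3387]
[[ 0.0015 -0.0013]
 [-0.0012  0.    ]
 [-0.001  -0.001 ]
 [ 0.      0.003 ]
 [ 0.0008  0.0007]
 [-0.0006  0.0014]
 [ 0.0004 -0.0026]]
pallet [-0.2237 -0.0349]
bottle [-0.2033 -0.0126]
bearing [-0.2291 -0.0618]
tip [-0.0199  0.0072]
```

View pics/c2.png

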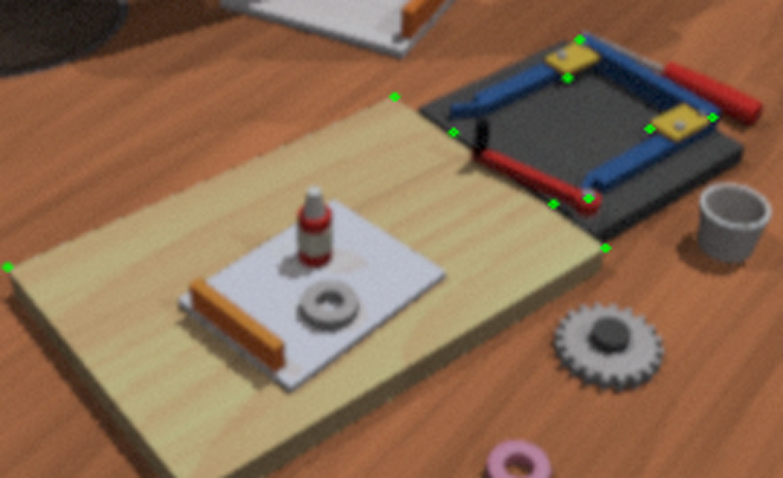

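The crop confirms the choice: the white plate with an orange flange, carrying the red bottle and steel bearing, sits on the board. The green landmark dots fall on their edges, so the dock fit is good. Now I'll go above the keeper pin.

```bash
python3 -m inch '[[[-0.038,-0.0275,0],0,1],[[-0.038,-0.0275,0],0,1],[[-0.038,-0.0275,0],0,1],[[-0.038,-0.0275,0],0,1],[[-0.038,-0.0275,0],0,1],[[-0.038,-0.0275,0],0,1],[[-0.038,-0.0275,0],0,1],[[-0.038,-0.0275,0],0,1]]' && python3 -m inch '[[[-0.038,-0.0275,0],0,1],[[-0.038,-0.0275,0],0,1],[[-0.038,-0.0275,0],0,1],[[-0.038,-0.0275,0.02],0,1],[[0,0,0.02],-0.1,0.6],[[0,0,0],-0.1,0.6],[[0,0,0],0,0.6]]'
python3 - <<'E'
from h import *
np.set_printoptions(precision=4,suppress=True)
d=snap('wrist','w1.png')
for t in ['keeper_tip','keeper_pivot','board_edge','pallet','bottle','bearing']:
    for c in ['wrist','scene']:
        if c=='scene': read_camera('scene')
        print(c,t,[(np.round(r['position'],3).tolist(),round(r['p'],2)) for r in place_of(t,c)])
s=state();print(s['tcp_pos'],s['orientation'],s['ft_force'],s['time'])
E
```

```text
time: 2.15
tcp_pos: [0.4475, 0.2367, 0.223]
orientation: [3.141, 0.0, 2.705]
ft_force: [1.2, 0.4, 0.2]
finger_gap: 1.003
gripper_force: 0.0
time: 2.85
tcp_pos: [0.5374, 0.0747, 0.1825]
orientation: [-3.141, -0.001, 2.905]
ft_force: [-0.3, 0.0, 0.1]
finger_gap: 0.766
gripper_force: 0.0
wrist keeper_tip [([0.541, 0.072, 0.072], 0.66)]
scene keeper_tip [([0.54, 0.071, 0.071], 0.76), ([0.55, 0.08, 0.024], 0.45)]
wrist keeper_pivot [([0.639, 0.077, 0.038], 0.8)]
scene keeper_pivot [([0.643, 0.077, 0.035], 0.94), ([0.557, -0.149, 0.035], 0.73)]
wrist board_edge [([0.545, 0.078, 0.026], 0.66), ([0.639, 0.081, 0.04], 0.41)]
scene board_edge [([0.559, -0.151, 0.036], 0.32)]
wrist pallet [([0.536, -0.132, 0.029], 0.66)]
scene pallet [([0.246, 0.247, -0.002], 0.71), ([0.181, -0.332, -0.001], 0.62)]
wrist bottle [([0.512, -0.108, 0.035], 0.94), ([0.541, 0.074, 0.072], 0.55)]
scene bottle [([0.517, -0.107, 0.035], 0.7)]
wrist bearing [([0.561, -0.146, 0.032], 0.84)]
scene bearing [([0.733, -0.158, -0.001], 0.81), ([0.644, -0.396, 0.001], 0.75), ([0.554, -0.146, 0.037], 0.74), ([0.55, 0.092, -0.002], 0.54)]
[0.5376 0.0752 0.183 ] [-3.1416 -0.      2.9047] [-0.6225 -0.8097  0.4257] 3.8
```

View pics/w1.png

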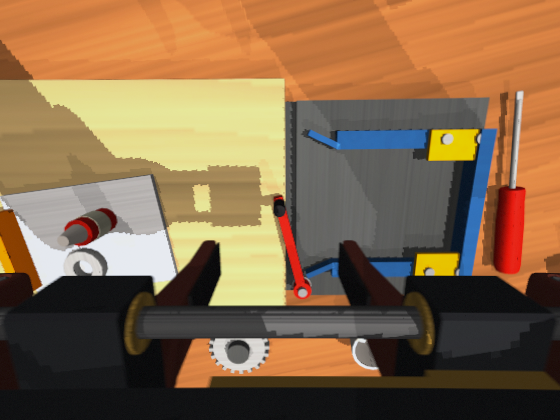

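The wrist view shows the pin at (279,203) between the fingers, and the keeper bar running to its pivot at (302,287). I'll lower, grip the pin and swing it.

```bash
python3 -m inch '[[[-0.004,-0.003,0.034],0,0.6],[[0,0,0.034],0,0.6],[[0,0,0.034],0,0.5],[[0,0,0.032],0,0.4],[[0,0,0],0,0],[[0,0,0],0,0],[[0,0,0],0,0],[[0,0,0],0,0]]' 15
python3 - <<'E'
from h import *
np.set_printoptions(precision=4,suppress=True)
q=np.array([.5515,.0907,1.3387]);s=state();p=s['tcp_pos'][:2];yaw=s['orientation'][2]
piv=rot(q[2])@[.006,-.092]+q[:2];v=p-piv;th=np.arctan2(v[1],v[0])-q[2]-np.pi/2
print(s['finger_gap'],s['gripper_force'],p,s['tcp_pos'][2],piv,np.hypot(*v),th)
a=np.linspace(th,1.8,15);P=piv+.103*np.c_[np.cos(a+q[2]+np.pi/2),np.sin(a+q[2]+np.pi/2)]
for i in range(14): print(mv(np.r_[P[i+1]-P[i],0],yaw),a[i+1])
E
```

```text
time: 4.6
tcp_pos: [0.5421, 0.0716, 0.0509]
orientation: [3.14, 0.003, 2.905]
ft_force: [1.2, 0.7, 1.0]
finger_gap: 0.132
gripper_force: 15.0
0.1323496836662251 15.00071033835411 [0.5421 0.0716] 0.05089179767993858 [0.6424 0.0754] 0.10034143958401638 -6.013560775558018
[-0.0298 -0.0483 -0.    ] -5.455449291589588
[-0.0509 -0.0252 -0.    ] -4.897337807621158
[-0.0565  0.0056 -0.    ] -4.339226323652729
[-0.0449  0.0347 -0.    ] -3.7811148396842986
[-0.0198  0.0532 -0.    ] -3.2230033557158686
[ 0.0114  0.0556 -0.    ] -2.664891871747439
[ 0.0391  0.0411 -0.    ] -2.1067803877790094
[ 0.0549  0.0142 -0.    ] -1.5486689038105794
[ 0.0541 -0.0171 -0.    ] -0.9905574198421494
[ 0.0368 -0.0432 -0.    ] -0.4324459358737194
[ 0.0084 -0.0561 -0.    ] 0.12566554809470976
[-0.0226 -0.0521 -0.    ] 0.6837770320631398
[-0.0467 -0.0322 -0.    ] 1.2418885160315698
[-0.0567 -0.0026 -0.    ] 1.8
```

```bash
python3 -m inch '[[[-0.0044,-0.0126,0],0,0],[[-0.006,-0.012,0],0,0],[[-0.0075,-0.0111,0],0,0],[[-0.0089,-0.010,0],0,0],[[-0.0101,-0.0088,0],0,0],[[-0.0111,-0.0073,0],0,0],[[-0.0121,-0.0059,0],0,0],[[-0.0127,-0.0043,0],0,0]]' && python3 -m inch '[[[-0.0131,-0.0026,0],0,0],[[-0.0133,-0.0009,0],0,0],[[-0.0134,0.0009,0],0,0],[[-0.0101,0.0018,0],0,0],[[0,0,0],0,0],[[0,0,0],0,0.4],[[0,0,0],0,0.4],[[0,0,0],0,0.4]]' && python3 -m inch '[[[0,0,-0.04],0,0.4],[[0,0,-0.05],0,0.4],[[0,-0.03,-0.03],0,0.4],[[0.03,-0.03,0],0,0.4],[[0.0,0,0],0,0.4]]'
python3 - <<'E'
from h import *
np.set_printoptions(precision=4,suppress=True)
snap('wrist','w2.png');s=state();print(s['tcp_pos'],s['orientation'],s['time'])
for c in ['wrist','scene']:
    snap(c,c+'x.png')
    for t in ['keeper_tip','pallet','bottle','bearing']: print(c,t,[(np.round(r['position'],3).tolist(),round(r['p'],2)) for r in place_of(t,c)])
E
```

```text
time: 5.4
tcp_pos: [0.5959, -0.0161, 0.0508]
orientation: [3.14, 0.002, 2.905]
ft_force: [-0.1, 4.5, 5.4]
finger_gap: 0.13
gripper_force: 15.0
time: 6.2
tcp_pos: [0.6426, -0.0291, 0.0492]
orientation: [-3.141, 0.0, 2.904]
ft_force: [-0.3, 0.5, 0.7]
finger_gap: 0.362
gripper_force: 0.0
time: 6.7
tcp_pos: [0.5959, -0.0848, 0.1702]
orientation: [-3.139, -0.0, 2.898]
ft_force: [-0.2, -0.3, -0.5]
finger_gap: 0.399
gripper_force: 0.0
[ 0.5978 -0.0823  0.1698] [-3.1409  0.0001  2.9005] 6.75
wrist keeper_tip [([0.651, -0.032, 0.072], 0.59)]
wrist pallet [([0.534, -0.136, 0.028], 0.96)]
wrist bottle [([0.515, -0.111, 0.037], 0.65), ([0.646, -0.028, 0.074], 0.3)]
wrist bearing [([0.56, -0.146, 0.031], 0.75), ([0.646, -0.396, -0.001], 0.75), ([0.549, 0.092, -0.002], 0.65)]
scene keeper_tip [([0.646, -0.029, 0.072], 0.68)]
scene pallet [([0.184, -0.334, -0.001], 0.8), ([0.533, -0.135, 0.025], 0.79), ([0.247, 0.249, -0.0], 0.6), ([0.547, 0.079, 0.026], 0.23)]
scene bottle [([0.516, -0.11, 0.033], 0.77)]
scene bearing [([0.645, -0.396, 0.002], 0.95), ([0.56, -0.147, 0.035], 0.71), ([0.734, -0.161, 0.0], 0.55)]
```

View pics/w2.png

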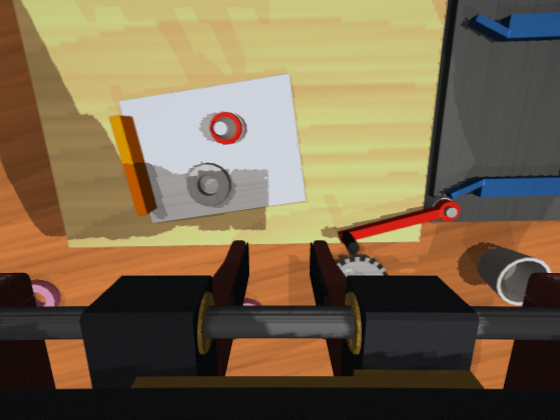

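The wrist view shows the keeper swung clear, with its pin at (350,243). The pallet's top corners are at (290,74), (305,201), (153,221) and (121,100). The bottle is at (226,128), the bearing at (209,185) and the flange at (132,165).

```bash
python3 - <<'E'
from h import *
np.set_printoptions(precision=4,suppress=True)
q=np.array([.5515,.0907,1.3387])
w=read_camera('wrist');s_=read_camera('scene')
W=[(290,74),(305,201),(153,221),(121,100)]
S=[(x/2.9+150,y/2.9+165) for x,y in [(330,200),(445,275),(290,390),(182,303)]]
T=np.array([tri((w,a),(s_,b)) for a,b in zip(W,S)]);print('tri',T)
L=np.array([(80,60),(80,-60),(-80,-60),(-80,60)])/1e3
P=np.array([atz(w,a,.034)[:2] for a in W])
r=least_squares(lambda p:(L@rot(p[2]).T+p[:2]-P).ravel(),[.534,-.135,1.3]);p=r.x
P2=np.array([atz(s_,a,.034)[:2] for a in S]);p2=least_squares(lambda p:(L@rot(p[2]).T+p[:2]-P2).ravel(),[.534,-.135,1.3]).x
print('pallet w',p,r.fun,'scene',p2,'skew',p[2]-q[2],'dock xy',rot(q[2]).T@(p[:2]-q[:2]))
R=rot(p[2])
for n,b in dict(bottle=(.516,-.110),bearing=(.560,-.1465)).items(): print(n,R.T@(np.array(b)-p[:2]))
print('bearing centre w',R.T@(atz(w,(209,185),.046)[:2]-p[:2]), 'bottle base',R.T@(atz(w,(229,128),.06)[:2]-p[:2]))
st=state();print(st['tcp_pos'],st['orientation'])
for yl in (0,.01,.02):
    t=R@[-.075,yl]+p[:2];print(yl,'flange',t)
E
```

```text
tri [[ 0.4811 -0.0438  0.0294]
 [ 0.6019 -0.0552  0.0288]
 [ 0.5863 -0.2138  0.0266]
 [ 0.4679 -0.2018  0.0248]]
pallet w [ 0.5374 -0.1244  1.4738] [-0.0007  0.0021  0.0011  0.002   0.0014 -0.0022 -0.0018 -0.0019] scene [ 0.5356 -0.1358  1.4871] skew 0.13511219107656358 dock xy [-0.2125 -0.0358]
bottle [0.0122 0.0227]
bearing [-0.0198 -0.0246]
bearing centre w [-0.0112 -0.028 ] bottle base [0.0193 0.0203]
[ 0.5998 -0.0793  0.1688] [-3.1415 -0.0003  2.9051]
0 flange [ 0.5302 -0.199 ]
0.01 flange [ 0.5202 -0.198 ]
0.02 flange [ 0.5102 -0.1971]
```

```bash
python3 -m inch '[[[0.012,-0.036,0],0,0.4],[[0.012,-0.036,0],0,0.4],[[0.012,-0.036,0],0,0.4],[[0.012,-0.037,0.01],-0.146,0.4],[[0,0,0],0,0.4],[[0,0,0],0,0.4],[[0,0,0],0,0.4],[[0,0,0],0,0.4]]'
python3 - <<'E'
from h import *
np.set_printoptions(precision=4,suppress=True)
q=np.array([.5515,.0907,1.3387])
d=snap('wrist','w3.png');s=state();print(s['tcp_pos'],s['orientation'],s['time'])
for t in ['pallet','bottle','bearing']: print(t,[(np.round(r['position'],3).tolist(),round(r['p'],2)) for r in place_of(t,'wrist')])
img=d['pixels'].copy();p=np.array([.534,-.135,1.48])
for l in [(80,60,8),(80,-60,8),(-80,-60,8),(-80,60,8),(-80,45,33),(-80,-45,33),(-70,45,33),(-70,-45,33)]:
    u=proj(d,np.r_[rot(p[2])@np.array(l[:2])/1e3+p[:2],.026+l[2]/1e3])[0];print(l,u);cv2.circle(img,tuple(int(round(v)) for v in u),3,(0,255,0),1)
cv2.imwrite('pics/w3o.png',img)
E
```

```text
time: 8.15
tcp_pos: [0.52, -0.2078, 0.1591]
orientation: [3.141, 0.0, 3.052]
ft_force: [-0.4, 1.3, -0.2]
finger_gap: 0.402
gripper_force: 0.0
[ 0.5199 -0.2079  0.1591] [3.1413 0.0003 3.0525] 8.2
pallet [([0.533, -0.136, 0.03], 0.73)]
bottle [([0.515, -0.112, 0.037], 0.81)]
bearing [([0.732, -0.159, 0.0], 0.72), ([0.562, -0.146, 0.033], 0.57)]
(80, 60, 8) [444.6843 150.4956]
(80, -60, 8) [427.4483 269.0796]
(-80, -60, 8) [272.1433 268.6702]
(-80, 60, 8) [271.6121 150.4972]
(-80, 45, 33) [271.0559 170.2963]
(-80, -45, 33) [271.538  265.9761]
(-70, 45, 33) [282.6551 170.3163]
(-70, -45, 33) [282.1668 265.9876]
```

View pics/w3o.png

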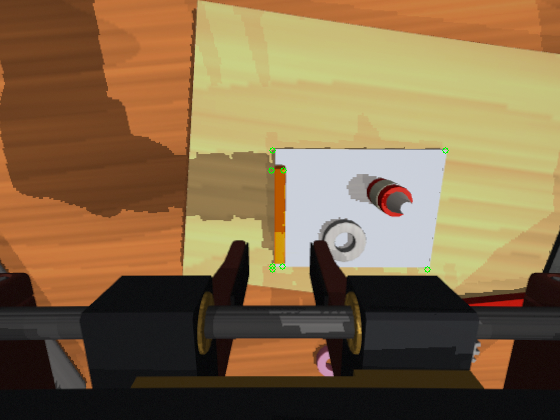

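The overlay matches the pallet: corners at (272,150), (444,150), (428,269) and (272,268), with the flange at (279,215). I'll lower onto the flange at its clear left-middle part and grip lightly.

```bash
python3 -m inch '[[[0,0.001,0.035],0,0.4],[[0,0,0.035],0,0.4],[[0,0,0.03],0,0.4],[[0,0,0.016],0,0.3],[[0,0,0],0,0.2],[[0,0,0],0,0],[[0,0,0],0,0],[[0,0,0],0,0]]' 8 && python3 -m inch '[[[0,0,0],0,0],[[0,0,0],0.01,0],[[0,0,0],0.018,0],[[0,0,0],0.022,0],[[0,0,0],0.025,0],[[0,0,0],0.025,0],[[0,0,0],0.025,0],[[0,0,0],0.018,0]]' 12
python3 - <<'E'
from h import *
np.set_printoptions(precision=4,suppress=True)
q=np.array([.5515,.0907,1.3387]);s=state();print(s['tcp_pos'],s['orientation'],s['ft_force'],s['finger_gap'],'dock',rot(q[2]).T@(s['tcp_pos'][:2]-q[:2]))
E
```

```text
time: 9.15
tcp_pos: [0.5197, -0.2082, 0.0439]
orientation: [-3.142, 0.001, 3.051]
ft_force: [1.0, 0.9, -0.6]
finger_gap: 0.11
gripper_force: 8.0
time: 9.95
tcp_pos: [0.5197, -0.2082, 0.0439]
orientation: [3.141, 0.001, 2.907]
ft_force: [-1.0, 1.4, 5.5]
finger_gap: 0.136
gripper_force: 13.4
[ 0.5197 -0.2082  0.0439] [3.1415 0.0012 2.9069] [-0.9902  1.4304  5.4737] 0.1358808911921745 dock [-0.2982 -0.0378]
```

```bash
python3 -m inch '[[[0.0015,0.004,0],0,0],[[0.0025,0.008,0],0,0],[[0.0031,0.009,0],0,0],[[0.0031,0.009,0],0,0],[[0.0031,0.009,0],0,0],[[0.0031,0.009,0],0,0],[[0.0031,0.009,0],0,0],[[0.0031,0.009,0],0,0]]' && python3 -m inch '[[[0.0031,0.009,0],0,0],[[0.0031,0.009,0],0,0],[[0.0031,0.009,0],0,0],[[0.0031,0.009,0],0,0],[[0.0025,0.007,0],0,0],[[0.0015,0.004,0],0,0],[[0,0,0],0,0],[[0,0,0],0,0]]'
python3 - <<'E'
from h import *
np.set_printoptions(precision=4,suppress=True)
q=np.array([.5515,.0907,1.3387]);s=state();c=rot(q[2]).T@(s['tcp_pos'][:2]-q[:2]);print(s['orientation'],'dock',c)
d=snap('scene','s4.png');img=d['pixels'].copy()
for l in [(80,60,8),(80,-60,8),(-80,-60,8),(-80,60,8),(-80,45,33),(-80,-45,33)]:
    xy=np.array(l[:2])/1e3+c+[.075,-.008]
    u=proj(d,np.r_[rot(q[2])@xy+q[:2],.026+l[2]/1e3])[0];cv2.circle(img,tuple(int(round(v*16)) for v in u),16,(0,255,0),1,cv2.LINE_AA,4)
cv2.imwrite('pics/c4.png',cv2.resize(img[165:315,170:420],None,fx=3.2,fy=3.2,interpolation=cv2.INTER_CUBIC))
E
```

```text
time: 10.75
tcp_pos: [0.5133, -0.1408, 0.0439]
orientation: [-3.14, 0.003, 2.905]
ft_force: [1.3, -5.5, 2.2]
finger_gap: 0.113
gripper_force: 12.0
time: 11.55
tcp_pos: [0.5083, -0.0902, 0.0438]
orientation: [-3.141, 0.002, 2.906]
ft_force: [-0.3, -1.8, 6.2]
finger_gap: 0.114
gripper_force: 12.0
[-3.1414  0.0024  2.9062] dock [-0.186   0.0004]
```

View pics/c4.png

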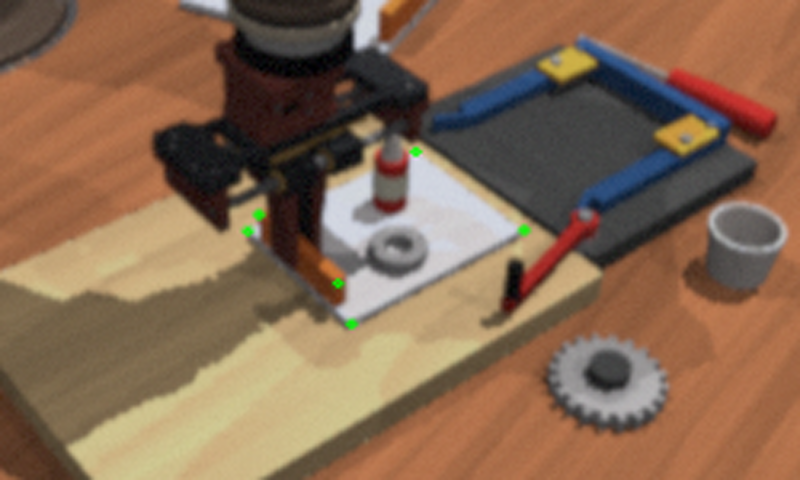

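The view from the scene camera shows the pallet aligned with the dock at (400,240) in the crop, the bottle upright at (390,178) and the keeper clear. I'll finish centring it, release, and change to a two-finger push posture behind the flange.

```bash
python3 -m inch '[[[0.0012,0.004,0],0,0],[[0.0026,0.006,0],0,0],[[0.0026,0.006,0],0,0],[[0.0012,0.004,0],0,0],[[0,0,0],0,0],[[0,0,0],0,0.2],[[0,0,0],0,0.4],[[0,0,0],0,0.4]]' && python3 -m inch '[[[0,0,-0.02],0,0.4],[[0,0,-0.04],0,0.4],[[0,0,-0.04],0,0.5],[[-0.004,-0.017,0],0,0.55],[[-0.004,-0.017,0],0,0.55],[[0,0,0],0.142,0.55],[[0,0,0],0.142,0.55],[[0,0,0],0.142,0.55]]' && python3 -m inch '[[[0,0,0],0.142,0.55],[[0,0,0],0.142,0.55],[[0,0,0],0.142,0.55],[[0,0,0],0.142,0.55],[[0,0,0],0.142,0.55],[[0,0,0],0.142,0.55],[[0,0,0],0.142,0.55],[[0,0,0],0.142,0.55]]' && python3 -m inch '[[[0,0,0],0,0.55],[[0,0,0],0,0.55],[[0,0,0],0,0.55]]'
python3 - <<'E'
from h import *
np.set_printoptions(precision=4,suppress=True)
q=np.array([.5515,.0907,1.3387]);s=state();c=rot(q[2]).T@(s['tcp_pos'][:2]-q[:2]);print(s['orientation'],'dock',c,s['tcp_pos'],s['time'],s['joints'])
d=snap('wrist','w5.png');img=d['pixels'].copy()
for l in [(80,60,8),(80,-60,8),(-80,-60,8),(-80,60,8),(-80,45,33),(-80,-45,33),(-70,45,33),(-70,-45,33)]:
    xy=np.array(l[:2])/1e3+[-.166+.075,0]
    u=proj(d,np.r_[rot(q[2])@xy+q[:2],.026+l[2]/1e3])[0];cv2.circle(img,tuple(int(round(v*16)) for v in u),40,(0,255,0),1,cv2.LINE_AA,4)
cv2.imwrite('pics/w5o.png',img)
E
```

```text
time: 12.4
tcp_pos: [0.5043, -0.0677, 0.0428]
orientation: [3.141, -0.001, 2.908]
ft_force: [0.3, -1.0, -0.2]
finger_gap: 0.342
gripper_force: 0.0
time: 13.2
tcp_pos: [0.5042, -0.1029, 0.1428]
orientation: [-3.142, -0.001, 2.476]
ft_force: [0.2, -1.0, 0.1]
finger_gap: 0.55
gripper_force: 0.0
time: 14.0
tcp_pos: [0.5043, -0.1026, 0.1428]
orientation: [-3.141, -0.0, 1.34]
ft_force: [-0.5, 0.2, -0.2]
finger_gap: 0.547
gripper_force: 0.0
time: 14.3
tcp_pos: [0.5044, -0.1028, 0.143]
orientation: [-3.141, -0.0, 1.349]
ft_force: [0.8, 0.3, 0.9]
finger_gap: 0.549
gripper_force: 0.0
[-3.1414 -0.0001  1.3492] dock [-0.1991  0.0013] [ 0.5044 -0.1028  0.143 ] 14.3 [-0.4073  0.3579  0.6467  1.983  -0.2757  0.8877  0.1635]
```

View pics/w5o.png

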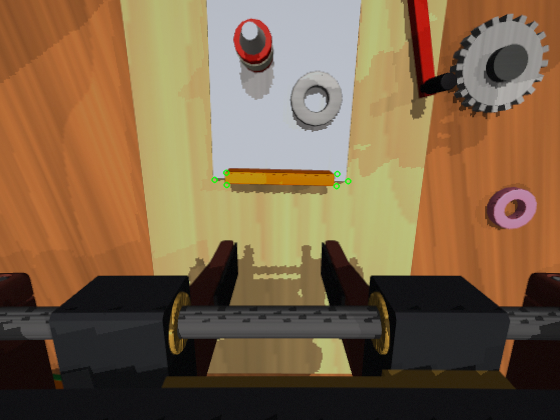

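The wrist view shows the flange at (280,178), square to the fingers and centred, with the bottle at (253,42) and the bearing at (316,98), both riding well. Now down and push.

```bash
python3 -m inch '[[[0,0,0.04],0.01,0.55],[[0,0,0.04],0,0.55],[[0,0,0.022],0,0.55],[[0.006,0,0],0,0.55],[[0.006,0,0],0,0.55],[[0.004,0,0],0,0.55],[[0.004,0,0],0,0.55],[[0.005,0,0],0,0.55]]' && python3 -m inch '[[[0.006,0,0],0,0.55],[[0.007,0,0],0,0.55],[[0.007,0,0],0,0.55],[[0.007,0,0],0,0.55],[[0.007,0,0],0,0.55],[[0.007,0,0],0,0.55],[[0.006,0,0],0,0.55],[[0.005,0,0],0,0.55]]' && python3 -m inch '[[[0.003,0,0],0,0.55],[[0,0,0],0,0.55],[[0,0,0],0,0.55]]'
cat > chk.py <<'E'
from h import *
import sys
np.set_printoptions(precision=4,suppress=True)
q=np.array([.5515,.0907,1.3387]);s=state();c=rot(q[2]).T@(s['tcp_pos'][:2]-q[:2]);print(s['orientation'],'dock',c,s['tcp_pos'],s['ft_force'],s['time'])
f=sys.argv[1];d=snap('scene','s%s.png'%f);img=d['pixels']
cv2.imwrite('pics/c%s.png'%f,cv2.resize(img[165:315,210:430],None,fx=3.6,fy=3.6,interpolation=cv2.INTER_CUBIC))
for t in ['pallet','bottle','bearing','keeper_tip']:
    for r in place_of(t,'scene'): print(t,r['p'],'dock',rot(q[2]).T@(np.array(r['position'][:2])-q[:2]),r['position'][2])
E
python3 chk.py 6
```

```text
time: 15.15
tcp_pos: [0.5111, -0.0797, 0.0424]
orientation: [3.139, 0.001, 1.335]
ft_force: [-0.6, -5.7, 3.3]
finger_gap: 0.55
gripper_force: 3.2
time: 15.95
tcp_pos: [0.5232, -0.0293, 0.0424]
orientation: [3.139, 0.001, 1.335]
ft_force: [-0.8, -7.7, 4.6]
finger_gap: 0.55
gripper_force: 3.3
time: 16.25
tcp_pos: [0.524, -0.0259, 0.0422]
orientation: [3.139, 0.0, 1.335]
ft_force: [-0.8, -5.3, 4.7]
finger_gap: 0.547
gripper_force: 2.5
[3.1392 0.0001 1.3354] dock [-0.1198 -0.    ] [ 0.524  -0.0259  0.0422] [-0.8436 -5.3027  4.7433] 16.25
pallet 0.9 dock [-0.0346 -0.0006] 0.0311
pallet 0.65 dock [0.0825 0.3338] -0.0023
pallet 0.56 dock [-0.4987  0.2633] 0.0012
bearing 0.9 dock [-0.198  -0.2351] -0.0007
bearing 0.7 dock [-0.4471 -0.2022] 0.0011
bearing 0.69 dock [-0.0421 -0.0253] 0.0358
```

View pics/c6.png

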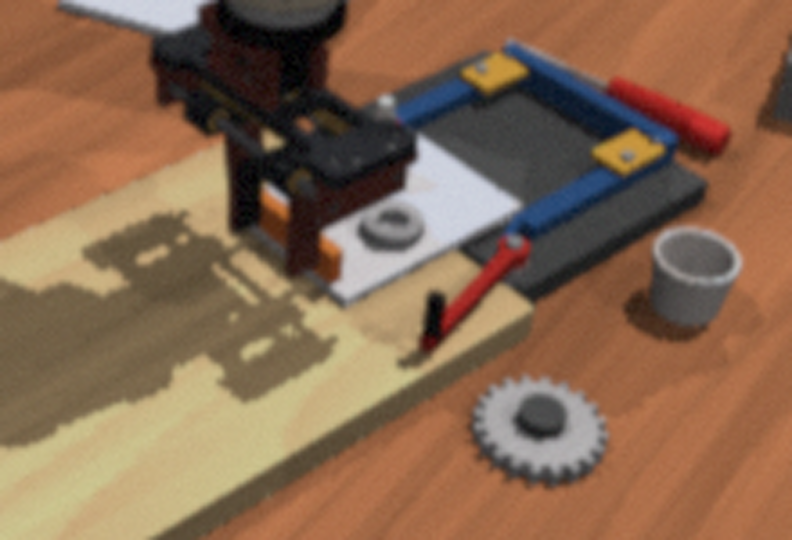

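The pallet is straight, with its front entering between the rails at (520,205); the bottle (nozzle at (388,103)) and the bearing are standing fine. Slowly over the step.

```bash
python3 -m inch '[[[0.003,0,0],0,0.55],[[0.004,0,0],0,0.55],[[0.004,0,0],0,0.55],[[0.004,0,0],0,0.55],[[0.004,0,0],0,0.55],[[0.004,0,0],0,0.55],[[0.004,0,0],0,0.55],[[0.004,0,0],0,0.55]]' && python3 -m inch '[[[0.004,0,0],0,0.55],[[0.004,0,0],0,0.55],[[0.004,0,0],0,0.55],[[0.004,0,0],0,0.55],[[0.004,0,0],0,0.55],[[0.004,0,0],0,0.55],[[0.003,0,0],0,0.55],[[0,0,0],0,0.55]]'; python3 chk.py 7
```

```text
time: 17.3
tcp_pos: [0.5306, 0.0036, 0.0417]
orientation: [3.14, 0.001, 1.335]
ft_force: [-2.9, -7.5, 5.2]
finger_gap: 0.552
gripper_force: 3.8
time: 18.1
tcp_pos: [0.5368, 0.0315, 0.0414]
orientation: [3.141, -0.0, 1.336]
ft_force: [-1.0, -2.3, 3.4]
finger_gap: 0.551
gripper_force: 1.5
[ 3.1412 -0.0003  1.3361] dock [-0.061   0.0007] [0.5368 0.0315 0.0414] [-0.9577 -2.2991  3.3908] 18.1
pallet 0.86 dock [0.0264 0.0009] 0.0242
pallet 0.66 dock [-0.4979  0.2608] -0.0022
bearing 0.72 dock [-0.1995 -0.2386] -0.0014
bearing 0.7 dock [-0.4499 -0.2017] -0.0037
bearing 0.68 dock [ 0.0144 -0.0259] 0.0334
bearing 0.55 dock [ 0.003  -0.0917] 0.0316
```

View pics/c7.png

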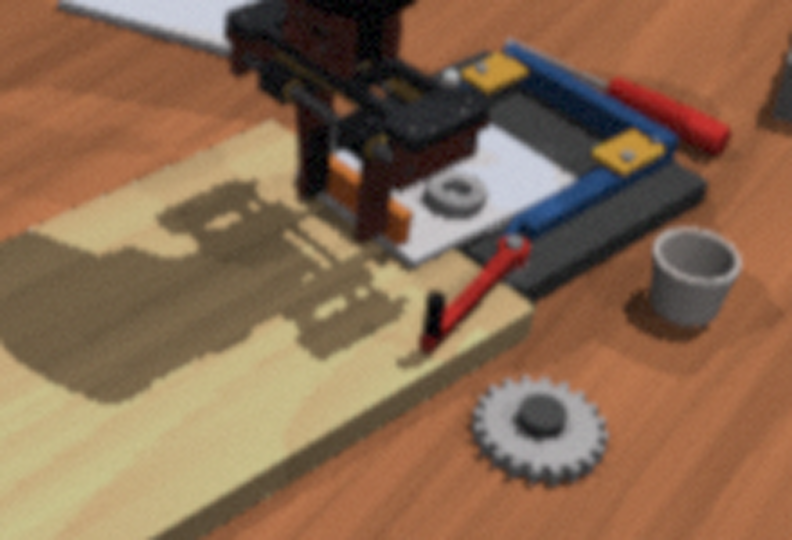

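The pallet has tipped onto the dock floor between the rails, and the nozzle at (450,77) is still upright. I'll keep pushing slowly.

```bash
python3 -m inch '[[[0.004,0,0],0,0.55],[[0.004,0,0],0,0.55],[[0.004,0,0],0,0.55],[[0.004,0,0],0,0.55],[[0.004,0,0],0,0.55],[[0.004,0,0],0,0.55],[[0.004,0,0],0,0.55],[[0.004,0,0],0,0.55]]' && python3 -m inch '[[[0.004,0,0],0,0.55],[[0.003,0,0],0,0.55],[[0.003,0,0],0,0.55],[[0.004,0,0],0,0.55],[[0.004,0,0],0,0.55],[[0.004,0,0],0,0.55],[[0.003,0,0],0,0.55],[[0.002,0,0],0,0.55]]'; python3 -m inch '[[[0.002,0,0],0,0.55],[[0.002,0,0],0,0.55],[[0,0,0],0,0.55]]'; python3 chk.py 8
```

```text
time: 19.15
tcp_pos: [0.5441, 0.0627, 0.041]
orientation: [-3.141, 0.0, 1.336]
ft_force: [-0.7, -2.1, -2.0]
finger_gap: 0.551
gripper_force: 1.2
time: 19.95
tcp_pos: [0.5505, 0.0889, 0.0411]
orientation: [3.141, -0.0, 1.336]
ft_force: [-0.9, -3.5, -0.4]
finger_gap: 0.548
gripper_force: 1.7
time: 20.25
tcp_pos: [0.5514, 0.0929, 0.0411]
orientation: [3.141, -0.0, 1.336]
ft_force: [-1.0, -1.3, -0.9]
finger_gap: 0.552
gripper_force: 0.9
[ 3.1415 -0.0003  1.336 ] dock [0.0022 0.0006] [0.5514 0.0929 0.0411] [-0.997  -1.3413 -0.8858] 20.25
pallet 0.88 dock [-0.4973  0.2624] -0.0009
pallet 0.62 dock [0.0828 0.3314] -0.0027
pallet 0.58 dock [ 0.0908 -0.002 ] 0.0221
bearing 0.83 dock [-0.2018 -0.2357] -0.0016
bearing 0.73 dock [-0.4531 -0.2017] -0.0031
bearing 0.7 dock [ 0.0792 -0.0271] 0.0281
keeper_tip 0.58 dock [-0.093  -0.1191] 0.0737
```

```bash
for i in 1; do python3 -m inch '[[[0.002,0,0],0,0.55],[[0.001,0,0],0,0.55],[[0,0,0],0,0.55]]'; done; python3 -m inch '[[[0.001,0,0],0,0.55],[[0.001,0,0],0,0.55],[[0,0,0],0,0.55]]'; python3 -m inch '[[[0.001,0,0],0,0.55],[[0.001,0,0],0,0.55],[[0,0,0],0,0.55]]'
```

```text
time: 20.8
tcp_pos: [0.5518, 0.0945, 0.0411]
orientation: [-3.142, 0.001, 1.335]
ft_force: [-1.2, -4.8, 1.5]
finger_gap: 0.549
gripper_force: 2.6
time: 21.1
tcp_pos: [0.5519, 0.0946, 0.0411]
orientation: [-3.141, 0.003, 1.334]
ft_force: [-3.3, -10.1, 4.4]
finger_gap: 0.55
gripper_force: 5.1
time: 21.4
tcp_pos: [0.5519, 0.0947, 0.0411]
orientation: [-3.141, 0.005, 1.333]
ft_force: [-5.0, -14.8, 5.8]
finger_gap: 0.553
gripper_force: 7.6
```

Firm contact: force climbs to 15 N with no motion. I'll back off, rise and look.

```bash
python3 -m inch '[[[-0.004,0,0],0,0.55],[[-0.012,0,0],0,0.55],[[-0.02,0,0],0,0.55],[[-0.015,0,-0.03],0,0.55],[[-0.01,0,-0.04],0,0.55],[[0,0,-0.04],0,0.55],[[0,0,0],0,0.55],[[0,0,0],0,0.55]]'
python3 chk.py 9
python3 - <<'E'
from h import *
q=np.array([.5515,.0907,1.3387]);d=snap('wrist','w9.png');img=d['pixels'].copy()
for l in [(80,60,8),(80,-60,8),(-80,-60,8),(-80,60,8),(-80,45,33),(-80,-45,33)]:
    xy=np.array(l[:2])/1e3+[.096,0]
    u=proj(d,np.r_[rot(q[2])@xy+q[:2],.020+l[2]/1e3])[0];cv2.circle(img,tuple(int(round(v*16)) for v in u),40,(0,255,0),1,cv2.LINE_AA,4)
im=cv2.imread('pics/c9.png')
cv2.imwrite('pics/m9.png',np.hstack([img[:300,90:490],cv2.resize(im[:330,240:680],(400,300))]))
E
```

```text
time: 22.2
tcp_pos: [0.5393, 0.0407, 0.1518]
orientation: [3.14, -0.002, 1.337]
ft_force: [-0.4, -0.6, -0.0]
finger_gap: 0.547
gripper_force: 0.0
[ 3.1398 -0.0024  1.3366] dock [-0.0515  0.0004] [0.5393 0.0407 0.1518] [-0.4394 -0.5811 -0.0117] 22.2
pallet 0.91 dock [-0.4989  0.2639] 0.0007
pallet 0.78 dock [0.0838 0.3337] -0.0029
pallet 0.62 dock [0.0934 0.0006] 0.0231
bottle 0.58 dock [0.1174 0.0178] 0.0294
bearing 0.87 dock [-0.2022 -0.2344] -0.0002
bearing 0.78 dock [-0.4517 -0.2022] -0.0038
bearing 0.73 dock [ 0.0794 -0.0242] 0.0312
bearing 0.71 dock [-0.0929 -0.1216] 0.072
keeper_tip 0.56 dock [-0.0946 -0.1181] 0.0742
```

View pics/m9.png

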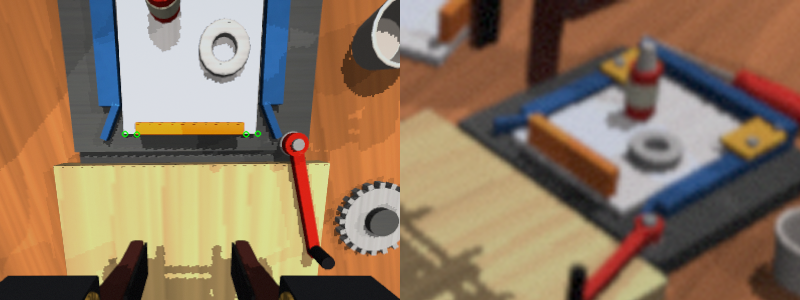

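Wrist overlay (left): the pallet's rear edge at row 134 sits on the predicted home dots. Scene (right): the bottle is standing at (645,85), the bearing is on the pallet, and the front corners are under the lips. Next I'll grip the keeper pin, seen at (322,258) in the left image, high enough to clear the flange when shut.

```bash
python3 -m inch '[[[-0.014,0.040,0],0,0.55],[[-0.014,0.040,0],0,0.55],[[-0.014,0.040,0],0,0.55],[[0,0,0.03],0,0.55],[[0,0,0],0,0.55],[[0,0,0.03],0,0.5],[[0,0,0.034],0,0.5],[[0,0,0],0,0.3]]' 15 && python3 -m inch '[[[0,0,0],0,0],[[0,0,0],0,0],[[0,0,0],0,0],[[0,0,0],0,0]]'
python3 - <<'E'
from h import *
q=np.array([.5515,.0907,1.3387]);s=state();c=rot(q[2]).T@(s['tcp_pos'][:2]-q[:2]);v=c-[.006,-.092]
print(c,s['tcp_pos'][2],s['finger_gap'],s['gripper_force'],s['orientation'],np.hypot(*v),np.arctan2(-v[0],v[1]))
E
```

```text
time: 23.3
tcp_pos: [0.642, -0.0273, 0.0533]
orientation: [-3.134, 0.001, 1.337]
ft_force: [-0.7, -0.4, 0.2]
finger_gap: 0.444
gripper_force: 0.0
time: 23.7
tcp_pos: [0.6465, -0.0286, 0.0587]
orientation: [3.139, -0.001, 1.336]
ft_force: [-0.1, 0.8, 4.6]
finger_gap: 0.128
gripper_force: 15.0
[-0.09425498 -0.11991625] 0.05867474408777619 0.12761543136783715 15.003436803817749 [ 3.13947295e+00 -1.00614917e-03  1.33601814e+00] 0.10406910152019186 1.8423694265581716
```

```bash
python3 -m inch '[[[-0.0028,-0.0141,0],0,0],[[-0.0009,-0.0134,0],0,0],[[0.0009,-0.0133,0],0,0],[[0.0026,-0.0131,0],0,0],[[0.0043,-0.0127,0],0,0],[[0.0059,-0.0121,0],0,0],[[0.0073,-0.0111,0],0,0],[[0.0088,-0.0101,0],0,0]]' && python3 -m inch '[[[0.010,-0.0089,0],0,0],[[0.0111,-0.0075,0],0,0],[[0.012,-0.006,0],0,0],[[0.0126,-0.0044,0],0,0],[[0.0131,-0.0027,0],0,0],[[0.007,-0.0007,0],0,0],[[0.005,-0.0003,0],0,0],[[0,0,0],0,0]]'
python3 - <<'E'
from h import *
q=np.array([.5515,.0907,1.3387]);s=state();c=rot(q[2]).T@(s['tcp_pos'][:2]-q[:2]);v=c-[.006,-.092]
print(c,s['tcp_pos'][2],s['finger_gap'],s['gripper_force'],s['ft_force'],np.hypot(*v),np.arctan2(-v[0],v[1]))
E
```

```text
time: 24.5
tcp_pos: [0.555, 0.0202, 0.0581]
orientation: [3.139, -0.001, 1.335]
ft_force: [0.7, -2.5, 7.0]
finger_gap: 0.13
gripper_force: 15.0
time: 25.3
tcp_pos: [0.5418, 0.0973, 0.0578]
orientation: [3.141, -0.001, 1.337]
ft_force: [1.4, -0.1, 6.6]
finger_gap: 0.129
gripper_force: 15.0
[0.00416323 0.01092229] 0.05778616612619139 0.12901293703902533 15.000532865524292 [ 1.35069951 -0.05291964  6.63023612] 0.10293867478150268 0.017844326271469025
```

```bash
python3 -m inch '[[[0.001,0,0],0,0],[[0.001,0,0],0,0],[[0,0,0],0,0]]';python3 -m inch '[[[0.001,0,0],0,0],[[0.001,0,0],0,0],[[0,0,0],0,0]]';python3 -m inch '[[[0.001,0,0],0,0],[[0.001,0,0],0,0],[[0,0,0],0,0]]'
```

```text
time: 25.6
tcp_pos: [0.5421, 0.0983, 0.0578]
orientation: [3.141, -0.001, 1.336]
ft_force: [-0.5, -1.4, 7.0]
finger_gap: 0.125
gripper_force: 15.0
time: 25.9
tcp_pos: [0.5423, 0.0992, 0.0577]
orientation: [3.141, 0.0, 1.335]
ft_force: [-1.5, -4.0, 7.4]
finger_gap: 0.125
gripper_force: 15.0
time: 26.2
tcp_pos: [0.5423, 0.0993, 0.0577]
orientation: [3.142, 0.002, 1.334]
ft_force: [-2.5, -8.8, 9.2]
finger_gap: 0.128
gripper_force: 15.0
```

Hard stop reached at the shut angle. I'll relax, open, rise and look.

```bash
python3 -m inch '[[[-0.002,0,0],0,0],[[0,0,0],0,0.15],[[0,0,0],0,0.3],[[0,0,0],0,0.4],[[0,0,0],0,0.4],[[0,0,-0.03],0,0.4],[[0,0,-0.04],0,0.4],[[0,0,-0.04],0,0.4]]' && python3 -m inch '[[[-0.045,0,-0.01],0,0.4],[[-0.045,0,-0.01],0,0.4],[[-0.03,0,0],0,0.4],[[0,0,0],0,0.4],[[0,0,0],0,0.4],[[0,0,0],0,0.4]]'
python3 chk.py 10
python3 - <<'E'
from h import *
q=np.array([.5515,.0907,1.3387]);d=snap('wrist','w10.png');img=d['pixels'].copy()
for l in [(16,60,28),(16,-60,28),(1,18,42),(11,18,42),(1,-80,42),(11,-80,42)]:
    u=proj(d,np.r_[rot(q[2])@np.array(l[:2])/1e3+q[:2],l[2]/1e3])[0];cv2.circle(img,tuple(int(round(v*16)) for v in u),32,(0,255,0),1,cv2.LINE_AA,4)
im=cv2.imread('pics/c10.png')
cv2.imwrite('pics/m10.png',np.hstack([img[:300,90:490],cv2.resize(im[:330,240:680],(400,300))]))
E
```

```text
time: 27.0
tcp_pos: [0.5417, 0.0996, 0.1678]
orientation: [-3.14, 0.001, 1.336]
ft_force: [0.1, 0.9, 0.9]
finger_gap: 0.399
gripper_force: 0.0
time: 27.6
tcp_pos: [0.5146, -0.0156, 0.1868]
orientation: [-3.141, -0.0, 1.338]
ft_force: [0.7, 1.4, -0.2]
finger_gap: 0.399
gripper_force: 0.0
[-3.1412 -0.0003  1.3375] dock [-0.1119  0.0115] [ 0.5146 -0.0156  0.1868] [ 0.7196  1.4183 -0.2161] 27.6
pallet 0.79 dock [0.0834 0.3309] 0.0002
pallet 0.74 dock [0.0921 0.0003] 0.0204
pallet 0.73 dock [-0.4978  0.2592] 0.0022
pallet 0.62 dock [ 0.0954 -0.1694] -0.0006
bottle 0.6 dock [0.1149 0.021 ] 0.0282
bearing 0.88 dock [-0.2032 -0.2355] -0.0013
bearing 0.63 dock [-0.4494 -0.2014] 0.0005
bearing 0.6 dock [ 0.0812 -0.0279] 0.0286
bearing 0.5 dock [0.1199 0.0202] 0.0279
keeper_tip 0.73 dock [0.0038 0.0096] 0.0751
```

View pics/m10.png

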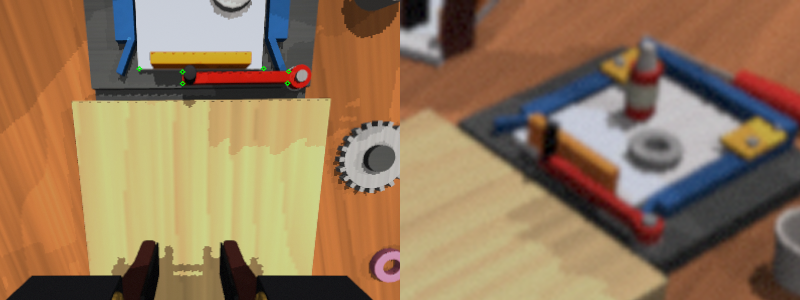

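The pallet is home, the bottle is standing, and the keeper lies across the mouth from (190,77) to (298,75) in the left image. I'll measure its angle against the flange from the pixels.

```bash
python3 - <<'E'
from h import *
q=np.array([.5515,.0907,1.3387]);d=read_camera('wrist');im=d['pixels'];h=cv2.cvtColor(im,cv2.COLOR_BGR2HSV)
def fit(m,z,cols):
    P=[]
    for c in cols:
        r=np.where(m[:,c])[0]
        if len(r)>3: P.append(rot(q[2]).T@(atz(d,(c,(r[0]+r[-1])/2),z)[:2]-q[:2]))
    P=np.array(P);k=np.polyfit(P[:,1],P[:,0],1);return len(P),-np.arctan(k[0]),P[:,0].mean(),P[:,1].mean()
roi=np.zeros(im.shape[:2],bool);roi[40:100,200:420]=1
red=roi&((h[...,0]<6)|(h[...,0]>174))&(h[...,1]>150)&(h[...,2]>60)
org=roi&(h[...,0]>9)&(h[...,0]<26)&(h[...,1]>170);org[66:]=0
print('keeper theta,x,y',fit(red,.042,range(292,372)));print('flange',fit(org,.053,range(245,335)))
E
```

```text
keeper theta,x,y (80, np.float64(-0.00048471342333339715), np.float64(0.006321554285361583), np.float64(-0.037286729795863095))
flange (90, np.float64(-0.002662362036269394), np.float64(0.019380013949729515), np.float64(0.0022161418998761467))
```

Keeper angle is 0.000 rad at x 6.3 mm, so it is fully shut, and the pallet is square and home. Handing in.

```bash
python3 -c "
from plant import *
print(finish_job())"
```

```text
the job is handed in; nothing more can be done
None
```

The job is handed in at about 28 s: the pallet is home against the back stop with the bottle standing and the bearing on it, the keeper is fully shut, the gripper is clear, and the arm never went near the gear, cup or screwdriver.

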